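# Load the rocking parts tray and tip the terminal nuts to its pick-up end

### The job

Put the loose brass terminal nut from the bench into the feed half of the rocking tray (the half away from its press lip), standing on the tray floor with the others. Then push down on the lip until the tray bears on the rubber buffer underneath, and keep it pressed there, at about 10 N and never more than 15 N on the tray, for a second or two until all four nuts have slid to the lip end. Finally ease the tray back up to level without letting it spring up, let go, and leave the jar, screwdriver and meter where they are.

Things in the scene. Friction and masses are not known exactly. Their poses are not given: they have to be found in the camera images.
- nut0_c (a point): the loose nut on the bench: knurled brass cylinder, 24 mm across, 20 mm tall, about 45 g, standing upright with a dark blind hole in its top; the point is its centre, 10 mm up
- nut1_c (a point): a nut like the loose one, already standing in the feed half of the tray at the start, in the lane along the tray's -x wall; the point is its centre, 10 mm above its foot
- nut2_c (a point): a nut like the loose one, already standing in the feed half of the tray at the start, in the lane along the tray's -x wall; the point is its centre, 10 mm above its foot
- nut3_c (a point): a nut like the loose one, already standing in the feed half of the tray at the start, in the lane along the tray's +x wall; the point is its centre, 10 mm above its foot
- tray_mid (a point): centre of the tray floor: open aluminium trough, inside 96 mm along x by 220 mm along y, walls 20 mm high, 3 mm thick, polished: nuts slide only when it is well tipped. Axes turn with the tray: y along the trough towards the lip end, z up. Feed half is y < 0: nuts at x about -32 and 32 mm, middle lane (x = 0) free. Floor 101 mm above the bench when level; hinge along x, 6 mm below this point
- tray_lip (a point): where to press: top of the flat press lip, an aluminium flange 70 mm (x) by 46 mm (y), 4 mm thick, sticking out of the tray's rim at its +y end over open bench. Its top is 20 mm above the tray floor, this point 139 mm from the hinge along y; the outer edge is 19 mm farther out, the tray's end wall 26 mm inward. Axes as tray_mid
- tray (a joint): tip angle, rad: 0 level (held there by a spring against a rest), growing as the lip goes down. About 3 N on the lip starts it, 3 to 5 N just before the buffer; let go when tipped it snaps back hard. It meets the buffer somewhere from 0.38 to 0.60 rad (lip 52 to 82 mm lower), as that is screwed up or down: to be felt
- buffer (a joint): compression of the stiff buffer (black rubber tip 16 mm across on a screw, under the lip half of the tray), m: 0 untouched, 0.010 at most; 10 N per mm, felt at the lip as about 3 N per mm. 0.0004 or more is properly pressed, which 8 N on the lip gives
- stand: fixed grey stand that carries the tray; origin under its hinge at bench height; base plate 130 by 210 mm, 10 mm thick, two side cheeks 106 mm high outside the tray's long sides; axes as the level tray's
- jar: bystander: small jar 48 mm across, 60 mm tall; origin at its underside
- screwdriver: bystander: screwdriver lying on the bench along its x; origin under it at bench height
- meter: bystander: black hand-held meter, 80 by 150 by 38 mm, lying on the bench; origin under its centre

How it is judged:
On the way, in this order (a step that is already met when the one before it is completed fails the run):
1. the loose nut stands on the floor of the feed half of the level tray, let go (y of nut0_c in the frame of tray_mid between -0.112 and 0 m and x of nut0_c in the frame of tray_mid between -0.048 and 0.048 m and z of nut0_c in the frame of tray_mid between 0.004 and 0.016 m and value of joint tray below 0.04 rad and angle between nut0_c's own z axis and vertical below 0.15 rad and contact force between the fingers and nut0 below 0.3 N), for 0.2 s.
2. the tray is pressed on its buffer with all four nuts slid to the lip end (centres within 50 mm of the end wall) (value of joint buffer above 0.0004 m and y of nut0_c in the frame of tray_mid between 0.06 and 0.112 m and x of nut0_c in the frame of tray_mid between -0.048 and 0.048 m and z of nut0_c in the frame of tray_mid between 0.004 and 0.016 m and y of nut1_c in the frame of tray_mid between 0.06 and 0.112 m and x of nut1_c in the frame of tray_mid between -0.048 and 0.048 m and z of nut1_c in the frame of tray_mid between 0.004 and 0.016 m and y of nut2_c in the frame of tray_mid between 0.06 and 0.112 m and x of nut2_c in the frame of tray_mid between -0.048 and 0.048 m and z of nut2_c in the frame of tray_mid between 0.004 and 0.016 m and y of nut3_c in the frame of tray_mid between 0.06 and 0.112 m and x of nut3_c in the frame of tray_mid between -0.048 and 0.048 m and z of nut3_c in the frame of tray_mid between 0.004 and 0.016 m), for 0.5 s.
At the end, for the whole second after the job is handed in: the tray is back level (within 0.03 rad) and still, and all four nuts stand upright on its floor at the lip end, their centres within 50 mm of the inside of the lip-end wall (y of nut0_c in the frame of tray_mid between 0.06 and 0.112 m and x of nut0_c in the frame of tray_mid between -0.048 and 0.048 m and z of nut0_c in the frame of tray_mid between 0.004 and 0.016 m and y of nut1_c in the frame of tray_mid between 0.06 and 0.112 m and x of nut1_c in the frame of tray_mid between -0.048 and 0.048 m and z of nut1_c in the frame of tray_mid between 0.004 and 0.016 m and y of nut2_c in the frame of tray_mid between 0.06 and 0.112 m and x of nut2_c in the frame of tray_mid between -0.048 and 0.048 m and z of nut2_c in the frame of tray_mid between 0.004 and 0.016 m and y of nut3_c in the frame of tray_mid between 0.06 and 0.112 m and x of nut3_c in the frame of tray_mid between -0.048 and 0.048 m and z of nut3_c in the frame of tray_mid between 0.004 and 0.016 m and value of joint tray below 0.03 rad and velocity of joint tray between -0.05 and 0.05 rad/s and angle between each of nut0_c, nut1_c, nut2_c, nut3_c's own z axis and vertical below 0.15 rad); the robot touches nothing.
It fails at once if more than 15 N on the tray or its stand (contact force between any of the fingers, the arm and stand above 15 N).
It fails at once if the tray springs back (faster than 2.5 rad/s) (velocity of joint tray below -2.5 rad/s).
It fails at once if a bystander is moved by more than 15 mm (distance of any of jar, screwdriver, meter from where it was at the start of the episode above 0.015 m).
It also fails if it takes over 70 s, if anything falls off the work surface, if the arm or the gripper's body presses on something with over 40 N, if the wrist force passes 120 N, or if a joint passes its speed limit or range.

### The arm

A 6-joint arm with a two-finger parallel gripper is mounted at the origin on the work surface. World frame = base frame: x ahead of the robot, y to its left, z up, the work surface at z = 0. Lengths are in m, angles in rad, forces in N, time in s.
With the tool pointing down it reaches from about 0.35 to 0.85 m from the base axis. Payload 8.1 kg.
Tool frame: the origin (TCP) lies between the finger pads; the fingertips stand 25 mm ahead of it and the grasp point (between the pads) lies 6 mm ahead of it; z points along the fingers, y is the line along which they close (so a half turn about z gives the same grasp; the last joint's range is limited). The gripper opens to 93 mm and grips with 3 to 60 N. Pads are 15 mm wide; open, the fingers measure 128 mm over their backs; the gripper's body (75 mm by 188 mm) begins 65 mm behind the grasp point.
Start: joints at [-1.326, 0.13, 1.488, -0, 1.523, -0.085], TCP at [0.194, -0.568, 0.21] pointing down, gripper open.
Joint ranges: [-2.96, 2.96], [-0.89, 2.26], [0.02, 2.5], [-1.34, 4.48], [0, 2.73], [-2.66, 2.66]. Speed limits (rad/s): [2.39, 2.39, 2.79, 3.14, 3.14, 3.14].

### API

Orientations are given as a rotation vector (axis times angle).
In Python, from plant import ctrl gives the robot as it stands.
- The arm moves only by the shell command python3 -m inch 'ROWS' [OPENING] [FORCE]. ROWS is JSON, a list of rows, each a list of 2 entries, a list of its own where there are three numbers: the shift along the world's x, y, z as a fraction of full scale, then the turn, a rotation vector about the world's x, y, z as a fraction of full scale. In form: [[[tx, ty, tz], [wx, wy, wz]], ...]. A call has 1 to 10 rows; each row is the pose to reach, as a shift and turn from the pose commanded when the call began; what a row does not reach only later rows make up. Full scale, the value 1, is 250 mm for a shift and pi/2 rad for a turn. A row lasts 1/10 s, in which the tool goes at most 50 mm and 8.59 degrees, less where a joint would pass 70% of its speed; a pose out of reach is approached as far as the arm can. A call with a number of a shift or a turn outside -1 to 1 is refused whole. A call with a gripper value outside its range is refused whole. OPENING is the finger opening in mm, from 0 to 93, set as the call begins (- or left out, the last holds). The fingers move at their own pace and stop on an object; FORCE is the grip in N (left out, the last holds). Time passes only in rows, so rows that repeat a pose let the fingers close. It gives the time, the measured TCP pose, the force, the opening and the grip force at its end, in the units of the state.
- ctrl.state(): the state, without advancing time (a new reading comes with each control period).
- ctrl.capture(name): name is "side" or "top" or "wrist"; returns a dict with "color" (400x640x3 uint8, red, green, blue), "depth" (400x640 float32, m along the optical axis (not along the pixel's ray), 0 where there is no reading), "camera_matrix" (3x3 intrinsics, pixels), "R" (3x3) and "t" (3): a world point X has camera coordinates R X + t; the wrist camera has in their place "tool_from_camera" (4x4, takes a point from camera to tool coordinates, whose origin is the TCP and whose axes are the flange's). Camera axes: x right, y down, z forward; pixel columns grow to the right and rows downward; lengths in m; the calibration is good to about 2 mm. A picture is of the moment at which its call begins: read the wrist's pose just before it.
- ctrl.sign_off(): hands the job in; it is judged then, once.
The state is a dict: "clock": time; "joints": joint angles; "qvel": joint speeds; "joint_efforts": joint torques, N m; "ee_pos": TCP position; "orientation": TCP orientation; "force": force on the tool from outside, world axes, zero at the start; "wrist_torque": the same for the moment, N m; "finger_gap": finger opening in m; "grip_force": force on a finger pad.
Only numpy, scipy, OpenCV 4.12 (cv2) and the standard library are available. Lean on these libraries where they do the work, as an engineer would, in place of code of your own. Each camera call takes 0.05 s, during which the arm holds its last target. There are 200 camera calls.

## Working session

There is one attempt and no reset: what is moved stays moved. The work goes in short steps, Python scripts to look and compute and a shell command to move; the robot and the scene stay as the last step left them, time stands still between calls to the robot, and variables do not carry over. Pictures are saved under pics/ and viewed, at most 12 in all, crops included, and the job is handed in when it is done.

```bash
mkdir -p pics; ls; python3 - <<'E'
from plant import ctrl
import cv2,numpy as np,pickle
print(ctrl.state())
d={}
for n in ("top","side"):
    d[n]=ctrl.capture(n); c=d[n]; cv2.imwrite(f"pics/{n}0.png",c["color"][:,:,::-1]); print(n,c["camera_matrix"],c["R"],c["t"])
pickle.dump(d,open("d.pkl","wb"))
E
```

```text
pics
{'clock': 0.0, 'joints': array([-1.32639944e+00,  1.31130478e-01,  1.48929504e+00, -1.01612016e-05,
        1.52301527e+00, -8.53871554e-02]), 'qvel': array([-1.33617338e-03,  2.02978666e-03,  6.81038530e-06,  6.96332554e-05,
       -5.51209600e-04, -2.25904965e-03]), 'joint_efforts': array([ 1.05353363e-03, -5.59828699e+01, -4.91761065e+01,  7.69503484e-02,
        3.52477888e-02, -2.23819352e-04]), 'ee_pos': array([ 0.19418244, -0.5670755 ,  0.20879715]), 'orientation': array([-3.09716371e+00, -5.15377793e-01,  2.46310668e-04]), 'force': array([-0.22568906, -0.07509005, -0.83787485]), 'wrist_torque': array([0.02566347, 0.02911859, 0.02200514]), 'grip_force': 0.0, 'finger_gap': 0.09308819680327705}
top [[427.9637049    0.         322.17291109]
 [  0.         427.9637049  201.60971741]
 [  0.           0.           1.        ]] [[ 1.54338441e-02 -9.99880432e-01  9.58628618e-04]
 [-9.97975696e-01 -1.54635859e-02 -6.16878188e-02]
 [ 6.16952667e-02 -4.60788661e-06 -9.98095033e-01]] [0.01112844 0.56025384 0.99167488]
side [[413.37742761   0.         318.57873786]
 [  0.         413.37742761 197.58176944]
 [  0.           0.           1.        ]] [[-0.99815921 -0.05882932 -0.01474129]
 [-0.02083511  0.56089424 -0.82762525]
 [ 0.05695693 -0.82579463 -0.56108747]] [0.56874018 0.07561552 1.21254705]
```

View pics/top0.png

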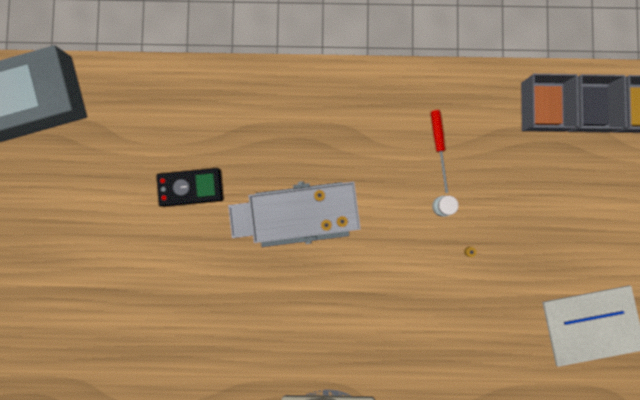

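View pics/side0.png

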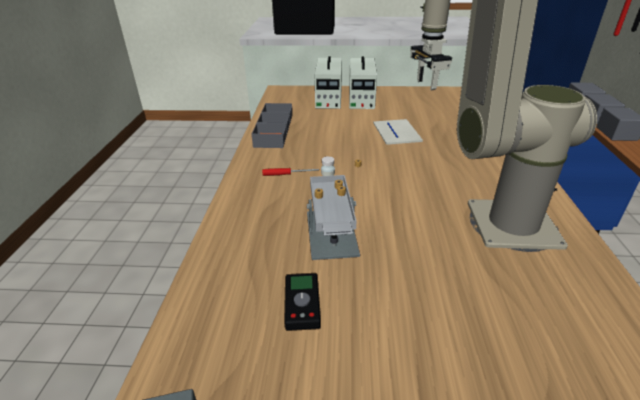

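The top view shows the loose nut at (470,252), the jar at (446,206) and the screwdriver above the jar. The tray spans (250..358, 183..245), with its lip at the left (241,220) and nuts at (320,196), (326,225) and (342,221). The meter is at (190,187). The side view agrees.

```bash
cat > h.py <<'E'
import numpy as np,cv2
from scipy.spatial.transform import Rotation as Ro
def ray(c,uv,z,R=None,t=None):
    R=c["R"] if R is None else R; t=c["t"] if t is None else t
    o=-R.T@t; d=R.T@np.linalg.solve(c["camera_matrix"],[*uv,1]); return o+d*(z-o[2])/d[2]
def wristRt(c,s):
    T=np.eye(4);T[:3,:3]=Ro.from_rotvec(s["orientation"]).as_matrix();T[:3,3]=s["ee_pos"]
    M=np.linalg.inv(T@c["tool_from_camera"]);return M[:3,:3],M[:3,3]
def brass(c):
    h=cv2.cvtColor(c["color"],cv2.COLOR_RGB2HSV);return cv2.inRange(h,(14,130,60),(32,255,255))
E
python3 - <<'E'
import pickle,cv2,numpy as np
from h import *
d=pickle.load(open("d.pkl","rb"));c=d["top"]
for n,uv,z in [("nut0",(470,251.5),.02),("jar",(446,205),.06),("n",(320,196),.121),("n",(326,225),.121),("n",(342,221),.121)]: print(n,ray(c,uv,z).round(4))
# tray outline: grey bright low saturation
h=cv2.cvtColor(c["color"],cv2.COLOR_RGB2HSV)
m=cv2.inRange(h,(0,0,110),(180,60,255));m[:150]=0;m[270:]=0;m[:,:225]=0;m[:,380:]=0
k=max(cv2.findContours(cv2.morphologyEx(m,cv2.MORPH_CLOSE,np.ones((5,5))),0,2)[0],key=cv2.contourArea)
r=cv2.minAreaRect(k);print(r);b=cv2.boxPoints(r);print(b)
for p in b: print(ray(c,p,.121).round(4))
for uv in [(230,206),(233,238),(248,204),(254,236),(250,193),(257,243),(355,183),(360,229)]: print(uv,ray(c,uv,.121).round(4))
i=cv2.resize(c["color"][170:260,215:375],None,fx=5,fy=5,interpolation=cv2.INTER_CUBIC);cv2.imwrite("pics/crop1.png",i[:,:,::-1])
E
```

```text
nut0 [ 0.4485 -0.3272  0.02  ]
jar [ 0.554  -0.2598  0.06  ]
n [0.5654 0.0246 0.121 ]
n [0.5043 0.011  0.121 ]
n [ 0.5133 -0.0227  0.121 ]
((293.4695129394531, 213.22561645507812), (62.61468505859375, 128.76316833496094), 83.6598129272461)
[[226.02438 189.21951]
 [354.00003 175.     ]
 [360.91464 237.23172]
 [232.939   251.45123]]
[0.5767 0.2238 0.121 ]
[ 0.6112 -0.0469  0.121 ]
[ 0.4798 -0.0629  0.121 ]
[0.4459 0.2055 0.121 ]
(230, 206) [0.5413 0.2144 0.121 ]
(233, 238) [0.474  0.2061 0.121 ]
(248, 204) [0.5461 0.1765 0.121 ]
(254, 236) [0.4789 0.1621 0.121 ]
(250, 193) [0.5695 0.1729 0.121 ]
(257, 243) [0.4643 0.1554 0.121 ]
(355, 183) [ 0.5942 -0.0492  0.121 ]
(360, 229) [ 0.497  -0.0608  0.121 ]
```

View pics/crop1.png

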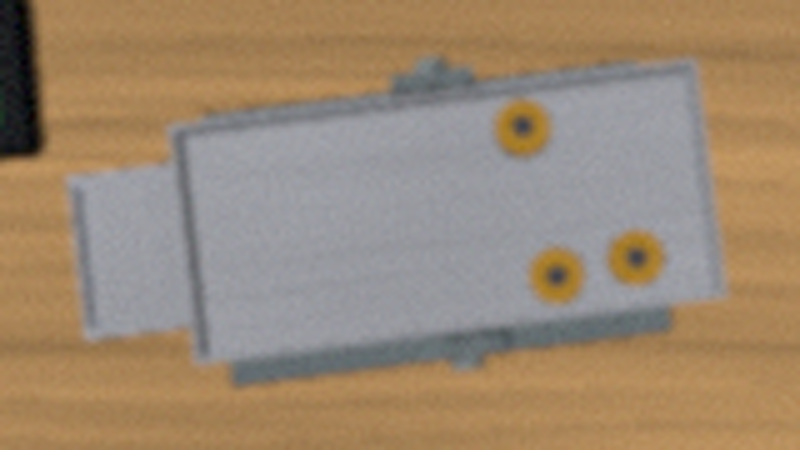

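The crop shows the tray's rim corners at about (249,195), (354,182), (360,229) and (255,242). The lip's outer corners are (229,206) and (233,238). The middle lane is free.

```bash
python3 - <<'E'
import pickle
from h import *
d=pickle.load(open("d.pkl","rb"));c=d["top"]
P=np.array([ray(c,p,.121) for p in [(249.4,195),(354.4,182.4),(360.4,229.4),(255,242.4)]])
L=np.array([ray(c,p,.121) for p in [(228.6,205.6),(232.6,238)]])
m=P.mean(0);y=(P[0]+P[3]-P[1]-P[2])[:2];print("len",np.linalg.norm(y)/2,"wid",np.linalg.norm(P[0]-P[3]),np.linalg.norm(P[1]-P[2]))
lm=L.mean(0);y2=(lm-P[1:3].mean(0))[:2]
for v in(y,y2):print("yaw of tray y from world y",np.degrees(np.arctan2(-v[0],v[1])))
y/=np.linalg.norm(y);x=np.array([y[1],-y[0]])
print("mid",m,"lip outer in tray",(lm[:2]-m[:2])@x,(lm[:2]-m[:2])@y)
for q in [(525,127),(557,275),(636,257)]:
  p=ray(c,(215+q[0]/5,170+q[1]/5),.121)[:2]-m[:2];print("nut",p@x,p@y)
for Y in(.139,.145,-.06,-.04):print(Y,m[:2]+y*Y)
print(x,y)
E
```

```text
len 0.2236918083805902 wid 0.10074312411160208 0.10021332348492258
yaw of tray y from world y 7.827912479433404
yaw of tray y from world y 8.057434656421556
mid [0.53060821 0.05602841 0.121     ] lip outer in tray -0.001080052793244901 0.15776697809780968
nut 0.03147459942409435 -0.03605806787095928
nut -0.032261916128967984 -0.04190456899128192
nut -0.028765210452609682 -0.07590178404653604
0.139 [0.51167666 0.19373315]
0.145 [0.51085947 0.19967724]
-0.06 [ 0.5387801  -0.00341249]
-0.04 [0.53605614 0.01640114]
[0.99068161 0.13619821] [-0.13619821  0.99068161]
```

```bash
python3 -m inch '[[[0.15,0.15,-0.04],[0,0,-0.02]],[[0.35,0.35,-0.1],[0,0,-0.06]],[[0.55,0.55,-0.16],[0,0,-0.1]],[[0.75,0.75,-0.22],[0,0,-0.123]],[[0.9,0.9,-0.26],[0,0,-0.123]],[[0.96,0.96,-0.28],[0,0,-0.123]],[[0.96,0.96,-0.28],[0,0,-0.123]],[[0.96,0.96,-0.28],[0,0,-0.123]],[[0.96,0.96,-0.28],[0,0,-0.123]]]' 46 15
cat > look.py <<'E'
import sys
from plant import ctrl
from h import *
z=float(sys.argv[1]);s=ctrl.state();c=ctrl.capture("wrist");R,t=wristRt(c,s)
cv2.imwrite(sys.argv[2],c["color"][:,:,::-1]);print(s["clock"],s["ee_pos"],s["force"],"tool y",Ro.from_rotvec(s["orientation"]).as_matrix()[:,1])
for k in cv2.findContours(brass(c),0,2)[0]:
    a=cv2.contourArea(k)
    if a>150:
        (u,v),r=cv2.minEnclosingCircle(k);print(a,(round(u),round(v)),r,ray(c,(u,v),z,R,t).round(4))
E
python3 look.py .02 pics/w1.png
```

```text
clock: 1.0
ee_pos: [0.4345, -0.3266, 0.1391]
orientation: [-3.133, -0.219, 0.002]
force: [0.7, -0.1, 0.2]
finger_gap: 0.046
grip_force: 0.0
1.0 [ 0.43446871 -0.32658318  0.13912847] [ 0.68251893 -0.115771    0.19163639] tool y [ 1.38947325e-01 -9.90299374e-01 -8.88973304e-04]
9805.5 (378, 372) 208.50070190429688 [ 0.2345 -0.419   0.02  ]
299.0 (326, 276) 36.58904266357422 [ 0.3448 -0.3436  0.02  ]
653.5 (220, 298) 31.819904327392578 [ 0.3029 -0.2354  0.02  ]
726.0 (423, 298) 32.5577392578125 [ 0.3336 -0.4482  0.02  ]
2155.0 (92, 234) 92.56494140625 [ 0.358  -0.1046  0.02  ]
3379.5 (466, 224) 124.87803649902344 [ 0.421  -0.4724  0.02  ]
1281.0 (538, 124) 101.89833068847656 [ 0.5228 -0.5125  0.02  ]
8041.5 (331, 134) 309.40960693359375 [ 0.4887 -0.3272  0.02  ]
234.0 (551, 55) 30.26559066772461 [ 0.5808 -0.5053  0.02  ]
208.5 (492, 50) 27.72193145751953 [ 0.578  -0.4534  0.02  ]
591.5 (409, 42) 53.05902862548828 [ 0.5736 -0.3821  0.02  ]
3307.0 (531, 23) 109.82089233398438 [ 0.6027 -0.4802  0.02  ]
525.0 (387, 4) 43.14230728149414 [ 0.5994 -0.3579  0.02  ]
```

View pics/w1.png

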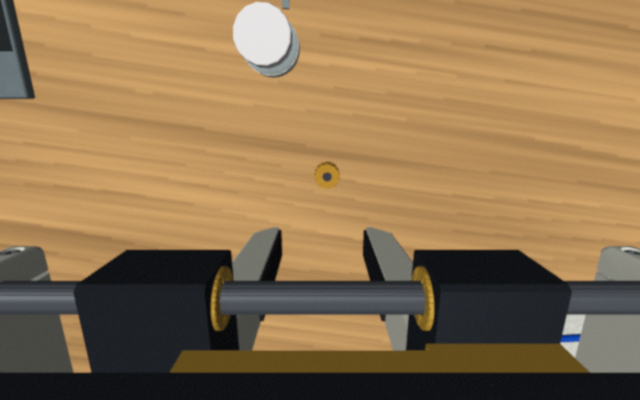

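The nut's top centre is at (327,176), between the fingers and a little ahead of them. The jar is at (262,38), well clear.

```bash
python3 - <<'E'
from plant import ctrl
from h import *
s=ctrl.state();c=ctrl.capture("wrist");R,t=wristRt(c,s);print(s["ee_pos"])
p=ray(c,(327,175.5),.02,R,t);print(p,(p-s["ee_pos"])/.25, "with dz",(0.028-s["ee_pos"][2])/.25)
E
```

```text
[ 0.4340281  -0.32769929  0.13960348]
[ 0.44901487 -0.33036519  0.02      ] [ 0.05994707 -0.01066357 -0.47841392] with dz -0.44641391644610195
```

```bash
python3 -m inch '[[[0.06,-0.006,-0.06],[0,0,0]],[[0.06,-0.006,-0.15],[0,0,0]],[[0.06,-0.006,-0.25],[0,0,0]],[[0.06,-0.006,-0.33],[0,0,0]],[[0.06,-0.006,-0.39],[0,0,0]],[[0.06,-0.006,-0.43],[0,0,0]],[[0.06,-0.006,-0.445],[0,0,0]],[[0.06,-0.006,-0.448],[0,0,0]],[[0.06,-0.006,-0.448],[0,0,0]]]'
python3 -m inch '[[[0,0,0],[0,0,0]],[[0,0,0],[0,0,0]],[[0,0,0],[0,0,0]],[[0,0,0],[0,0,0]],[[0,0,0],[0,0,0]],[[0,0,0],[0,0,0]],[[0,0,0],[0,0,0]],[[0,0,0],[0,0,0]]]' 15 15
```

```text
clock: 2.0
ee_pos: [0.4498, -0.3297, 0.0287]
orientation: [3.133, 0.214, 0.002]
force: [1.0, 0.1, 0.4]
finger_gap: 0.0461
grip_force: 0.0
clock: 2.8
ee_pos: [0.4493, -0.3291, 0.0278]
orientation: [-3.134, -0.214, 0.0]
force: [1.1, 0.2, -0.5]
finger_gap: 0.0147
grip_force: 0.0
```

```bash
python3 -m inch '[[[0,0,0.1],[0,0,0]],[[0,0,0.25],[0,0,0]],[[0,0,0.35],[0,0,0]],[[0,0,0.448],[0,0,0]],[[-0.06,0,0.448],[0,0,0]],[[-0.06,0,0.448],[0,0,0]]]' 46
python3 look.py .02 pics/w2.png | head -1
python3 - <<'E'
from plant import ctrl
import cv2
c=ctrl.capture("top");cv2.imwrite("pics/t2.png",cv2.resize(c["color"][150:350,380:560],None,fx=3,fy=3)[:,:,::-1])
E
```

```text
clock: 3.4
ee_pos: [0.434, -0.3296, 0.1408]
orientation: [3.133, 0.214, 0.001]
force: [0.3, -0.5, -0.0]
finger_gap: 0.0458
grip_force: 0.0
3.4 [ 0.43397475 -0.32964332  0.14081851] [ 3.13287697e-01 -5.18733897e-01 -1.25350150e-04] tool y [ 0.13566096 -0.99075444  0.00131673]
```

View pics/w2.png

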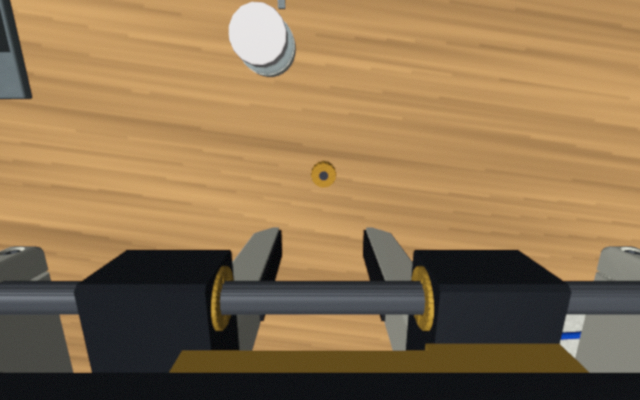

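The nut still stands at (323,174), hardly moved, so the fingers missed it. I'll check where the fingertips project and what the depth says about the nut.

```bash
python3 - <<'E'
from plant import ctrl
from h import *
s=ctrl.state();c=ctrl.capture("wrist");R,t=wristRt(c,s);K=c["camera_matrix"];T=Ro.from_rotvec(s["orientation"]).as_matrix()
print(c["tool_from_camera"].round(4),K[0,0])
for q in [(0,.023,.025),(0,-.023,.025),(0,0,.006),(0,0,.025),(0,0,.12)]:
    X=R@(s["ee_pos"]+T@q)+t;print(q,(K@X/X[2])[:2])
def dp(u,v):
    z=c["depth"][v,u];return R.T@(np.linalg.solve(K,[u,v,1])*z-t)
print("depth pts nut",dp(329,170),dp(318,170),"bench",dp(323,200),"tips",dp(276,233),dp(370,233))
print(ray(c,(323,174),.02,R,t),s["ee_pos"])
d=ctrl.capture("top");h=d["color"][225:280,440:500];k=cv2.inRange(cv2.cvtColor(h,cv2.COLOR_RGB2HSV),(14,170,60),(32,255,200))
cv2.imwrite("pics/t3.png",cv2.resize(d["color"][160:320,380:560],None,fx=4,fy=4)[:,:,::-1])
E
```

```text
[[-2.000e-04 -9.673e-01 -2.538e-01  7.050e-02]
 [ 1.000e+00  0.000e+00 -1.000e-03  3.000e-04]
 [ 1.000e-03 -2.538e-01  9.673e-01 -1.743e-01]
 [ 0.000e+00  0.000e+00  0.000e+00  1.000e+00]] 313.88382412154454
(0, 0.023, 0.025) [356.18027608 223.30471086]
(0, -0.023, 0.025) [287.64137241 223.29760565]
(0, 0, 0.006) [321.86110866 233.68364108]
(0, 0, 0.025) [321.90697802 223.30115785]
(0, 0, 0.12) [322.05273719 190.30871608]
depth pts nut [ 0.45471992 -0.33272253  0.01994054] [ 0.4533148  -0.32241191  0.01997582] bench [ 0.4192547  -0.33189295 -0.00062087] tips [ 0.44017638 -0.30347716  0.15647175] [ 0.44648972 -0.35348299  0.15507505]
[ 0.45015826 -0.3276197   0.02      ] [ 0.43415537 -0.32896401  0.13936972]
```

View pics/t3.png

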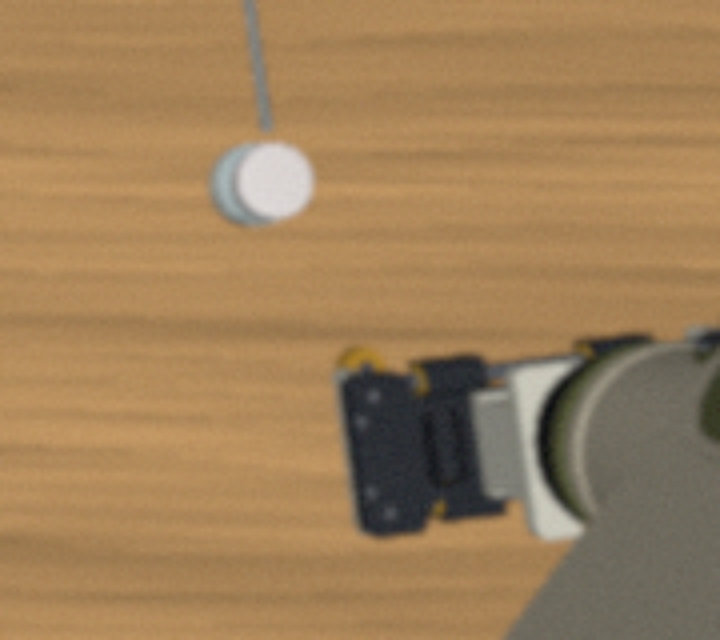

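```bash
python3 - <<'E'
from plant import ctrl
from h import *
s=ctrl.state();c=ctrl.capture("wrist");K=c["camera_matrix"];M=c["tool_from_camera"]
for v in range(222,262,4):
  print(v,[tuple(((M[:3,:3]@(np.linalg.solve(K,[u,v,1])*c["depth"][v,u])+M[:3,3])*1000).round().astype(int)) for u in (366,370,376,384)])
print(s["joints"].round(4))
i=c["color"][200:330,220:430];cv2.imwrite("pics/w3.png",cv2.resize(i,None,fx=3.8,fy=3.8)[:,:,::-1])
E
```

```text
222 [(np.int64(-39), np.int64(46), np.int64(139)), (np.int64(-39), np.int64(51), np.int64(139)), (np.int64(-39), np.int64(57), np.int64(139)), (np.int64(-39), np.int64(65), np.int64(140))]
226 [(np.int64(-44), np.int64(47), np.int64(140)), (np.int64(-44), np.int64(51), np.int64(139)), (np.int64(-44), np.int64(57), np.int64(140)), (np.int64(-43), np.int64(65), np.int64(139))]
230 [(np.int64(8), np.int64(25), np.int64(-8)), (np.int64(9), np.int64(26), np.int64(-13)), (np.int64(10), np.int64(29), np.int64(-14)), (np.int64(-48), np.int64(66), np.int64(139))]
234 [(np.int64(7), np.int64(24), np.int64(-13)), (np.int64(9), np.int64(26), np.int64(-18)), (np.int64(9), np.int64(29), np.int64(-19)), (np.int64(10), np.int64(33), np.int64(-19))]
238 [(np.int64(7), np.int64(24), np.int64(-18)), (np.int64(9), np.int64(25), np.int64(-24)), (np.int64(9), np.int64(28), np.int64(-24)), (np.int64(9), np.int64(32), np.int64(-24))]
242 [(np.int64(6), np.int64(23), np.int64(-20)), (np.int64(8), np.int64(25), np.int64(-25)), (np.int64(9), np.int64(27), np.int64(-28)), (np.int64(9), np.int64(31), np.int64(-29))]
246 [(np.int64(3), np.int64(24), np.int64(-19)), (np.int64(8), np.int64(24), np.int64(-31)), (np.int64(10), np.int64(26), np.int64(-36)), (np.int64(9), np.int64(30), np.int64(-34))]
250 [(np.int64(1), np.int64(23), np.int64(-21)), (np.int64(7), np.int64(23), np.int64(-34)), (np.int64(9), np.int64(25), np.int64(-38)), (np.int64(9), np.int64(29), np.int64(-39))]
254 [(np.int64(-1), np.int64(23), np.int64(-21)), (np.int64(5), np.int64(23), np.int64(-35)), (np.int64(8), np.int64(25), np.int64(-41)), (np.int64(10), np.int64(28), np.int64(-43))]
258 [(np.int64(-3), np.int64(23), np.int64(-22)), (np.int64(3), np.int64(23), np.int64(-35)), (np.int64(7), np.int64(25), np.int64(-43)), (np.int64(9), np.int64(28), np.int64(-47))]
[-7.4230e-01  2.7100e-02  1.7279e+00  1.0000e-04  1.3881e+00  6.9200e-01]
```

View pics/w3.png

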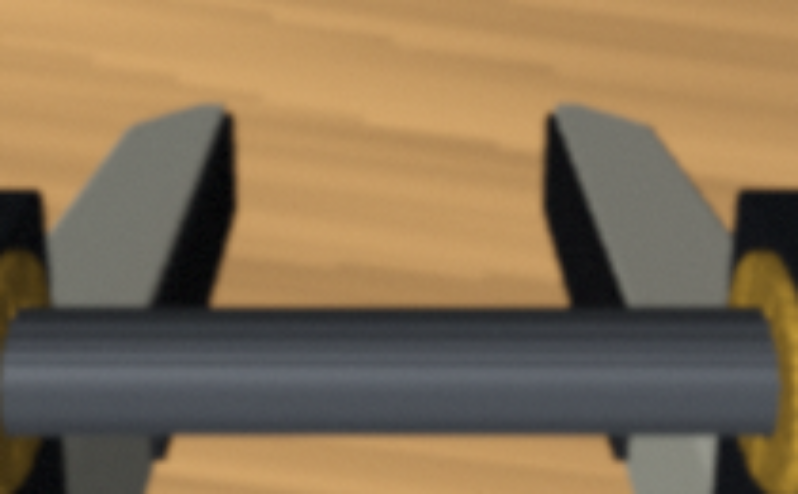

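The wrist depth image puts the real fingertips about 8 mm behind the TCP, not 25 mm ahead. That explains the miss: at TCP 28 mm the tips were above the nut. I'll go lower in guarded steps and watch the force.

```bash
python3 -m inch '[[[0.064,0.006,-0.1],[0,0,0]],[[0.064,0.006,-0.2],[0,0,0]],[[0.064,0.006,-0.3],[0,0,0]],[[0.064,0.006,-0.4],[0,0,0]],[[0.064,0.006,-0.44],[0,0,0]],[[0.064,0.006,-0.452],[0,0,0]],[[0.064,0.006,-0.46],[0,0,0]],[[0.064,0.006,-0.468],[0,0,0]],[[0.064,0.006,-0.468],[0,0,0]]]' 46
```

```text
clock: 4.55
ee_pos: [0.451, -0.3282, 0.0238]
orientation: [3.133, 0.214, 0.002]
force: [0.0, 0.3, -0.4]
finger_gap: 0.046
grip_force: 0.0
```

```bash
python3 -m inch '[[[0,0,-0.012],[0,0,0]],[[0,0,-0.024],[0,0,0]],[[0,0,-0.036],[0,0,0]],[[0,0,-0.05],[0,0,0]],[[0,0,-0.05],[0,0,0]]]'
```

```text
clock: 5.05
ee_pos: [0.4499, -0.3273, 0.0095]
orientation: [-3.133, -0.214, 0.001]
force: [-0.4, 0.6, 0.1]
finger_gap: 0.046
grip_force: 0.0
```

```bash
python3 -m inch '[[[0,0,-0.01],[0,0,0]],[[0,0,-0.02],[0,0,0]],[[0,0,-0.03],[0,0,0]],[[0,0,-0.04],[0,0,0]],[[0,0,-0.048],[0,0,0]],[[0,0,-0.048],[0,0,0]]]'
```

```text
clock: 5.65
ee_pos: [0.4501, -0.3274, -0.0021]
orientation: [-3.134, -0.214, 0.001]
force: [0.3, -0.8, -0.5]
finger_gap: 0.0465
grip_force: 0.0
```

```bash
python3 -m inch '[[[0,0,-0.004],[0,0,0]],[[0,0,-0.004],[0,0,0]],[[0,0,-0.004],[0,0,0]],[[0,0,-0.004],[0,0,0]],[[0,0,-0.004],[0,0,0]],[[0,0,-0.004],[0,0,0]],[[0,0,-0.004],[0,0,0]]]' 15 15
```

```text
clock: 6.35
ee_pos: [0.4504, -0.3277, -0.0025]
orientation: [3.134, 0.214, 0.0]
force: [0.8, -0.1, 1.0]
finger_gap: 0.0237
grip_force: 15.0
```

```bash
python3 -m inch '[[[0,0,0.1],[0,0,0]],[[0,0,0.3],[0,0,0]],[[0,0,0.5],[0,0,0]],[[0.05,0.15,0.62],[0,0,0]],[[0.11,0.32,0.64],[0,0,0]],[[0.18,0.5,0.64],[0,0,0]],[[0.25,0.68,0.64],[0,0,0]],[[0.3,0.86,0.64],[0,0,0]],[[0.35,1.0,0.64],[0,0,0]],[[0.35,1.0,0.64],[0,0,0]]]'
python3 -m inch '[[[0,0.14,0],[0,0,0]],[[0,0.26,0],[0,0,0]],[[0,0.32,0],[0,0,0]],[[0,0.336,0],[0,0,0]],[[0,0.336,0],[0,0,0]],[[0,0.336,0],[0,0,0]]]'
python3 look.py .121 pics/w4.png
```

```text
clock: 7.35
ee_pos: [0.5387, -0.0733, 0.1573]
orientation: [-3.132, -0.222, -0.001]
force: [0.4, -0.0, -1.3]
finger_gap: 0.0233
grip_force: 15.0
clock: 7.95
ee_pos: [0.5379, 0.0051, 0.1573]
orientation: [3.134, 0.213, -0.0]
force: [-0.1, 0.8, -0.6]
finger_gap: 0.0236
grip_force: 15.0
7.95 [0.53788622 0.00510824 0.15733379] [-0.10934635  0.82699942 -0.62664816] tool y [ 1.35379386e-01 -9.90793671e-01  5.68310977e-04]
10918.5 (299, 348) 236.2224578857422 [0.4277 0.0085 0.121 ]
431.0 (268, 298) 31.693946838378906 [0.4686 0.0373 0.121 ]
486.0 (376, 298) 32.19093704223633 [ 0.4802 -0.0445  0.121 ]
577.0 (539, 268) 53.844783782958984 [ 0.5214 -0.1586  0.121 ]
1849.5 (321, 252) 28.425439834594727 [0.512  0.0022 0.121 ]
884.5 (296, 170) 17.6307430267334 [0.5697 0.027  0.121 ]
609.0 (488, 132) 30.55335807800293 [ 0.6112 -0.0949  0.121 ]
1778.5 (331, 106) 132.6886444091797 [0.6136 0.0095 0.121 ]
627.5 (152, 85) 43.737953186035156 [0.6112 0.1239 0.121 ]
213.5 (75, 88) 31.89445686340332 [0.6031 0.1724 0.121 ]
551.5 (266, 66) 41.012290954589844 [0.6322 0.0532 0.121 ]
1332.0 (120, 50) 104.15983581542969 [0.6295 0.1435 0.121 ]
364.0 (588, 24) 32.43659973144531 [ 0.6823 -0.1381  0.121 ]
3888.0 (366, 18) 117.03107452392578 [ 0.6675 -0.0041  0.121 ]
219.0 (231, 8) 27.060216903686523 [0.6614 0.0769 0.121 ]
171.0 (90, 4) 17.585603713989258 [0.6521 0.1606 0.121 ]
```

View pics/w4.png

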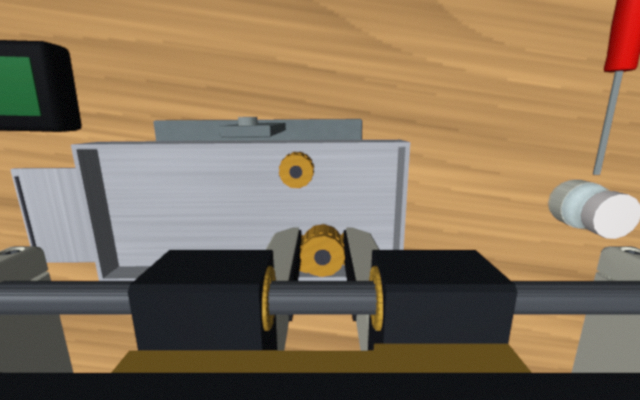

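Nut3 is at (296,171), and the held nut at (322,257) is over the free middle lane. Before lowering I'll check that the carriage clears the walls and the other nuts.

```bash
python3 - <<'E'
from plant import ctrl
from h import *
c=ctrl.capture("wrist");K=c["camera_matrix"];M=c["tool_from_camera"]
for u,v in [(200,252),(200,262),(200,285),(440,252),(440,262),(440,330),(322,257),(322,265)]:
  print(u,v,((M[:3,:3]@(np.linalg.solve(K,[u,v,1])*c["depth"][v,u])+M[:3,3])*1000).round())
E
```

```text
200 252 [ 36. -31. -99.]
200 262 [  36.  -29. -105.]
200 285 [  36.  -25. -116.]
440 252 [ 36.  31. -99.]
440 262 [  36.   29. -105.]
440 330 [  26.   26. -116.]
322 257 [ -2.   0. -23.]
322 265 [ -6.   0. -24.]
```

```bash
python3 -m inch '[[[0,0,-0.05],[0,0,0]],[[0,0,-0.11],[0,0,0]],[[0,0,-0.16],[0,0,0]],[[0,0,-0.19],[0,0,0]],[[0,0,-0.21],[0,0,0]],[[0,0,-0.222],[0,0,0]],[[0,0,-0.23],[0,0,0]],[[0,0,-0.232],[0,0,0]],[[0,0,-0.232],[0,0,0]]]'
```

```text
clock: 8.95
ee_pos: [0.5381, 0.0064, 0.0998]
orientation: [3.134, 0.215, 0.001]
force: [0.4, 0.3, 0.2]
finger_gap: 0.0235
grip_force: 15.0
```

```bash
python3 -m inch '[[[0,0,-0.003],[0,0,0]],[[0,0,-0.003],[0,0,0]]]'
python3 -m inch '[[[0,0,0],[0,0,0]],[[0,0,0],[0,0,0]],[[0,0,0],[0,0,0]],[[0,0,0],[0,0,0]]]' 36
python3 -m inch '[[[0,0,0.04],[0,0,0]],[[0,0,0.1],[0,0,0]],[[0,0,0.2],[0,0,0]],[[0,0,0.3],[0,0,0]],[[0,0,0.35],[0,0,0]],[[0,0,0.35],[0,0,0]]]'
python3 look.py .121 pics/w5.png |head -1
```

```text
clock: 9.15
ee_pos: [0.538, 0.0063, 0.0988]
orientation: [3.134, 0.214, 0.001]
force: [-0.8, -0.4, -0.6]
finger_gap: 0.0234
grip_force: 15.0
clock: 9.55
ee_pos: [0.5379, 0.0063, 0.0987]
orientation: [3.134, 0.214, 0.0]
force: [-0.2, -0.0, -0.4]
finger_gap: 0.0355
grip_force: 0.0
clock: 10.15
ee_pos: [0.5397, 0.0062, 0.1895]
orientation: [3.133, 0.214, 0.009]
force: [-0.2, -0.3, 0.1]
finger_gap: 0.036
grip_force: 0.0
10.15 [0.53968835 0.00621323 0.18951736] [-0.20785796 -0.25373835  0.10725792] tool y [ 0.13621461 -0.99067864  0.00119043]
```

View pics/w5.png

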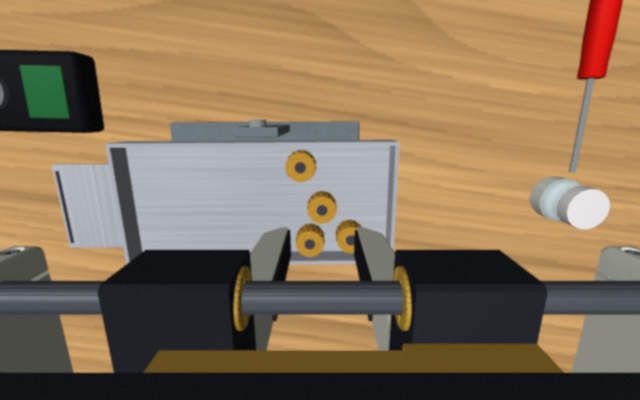

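The loose nut now stands in the middle lane at (321,207), and all four nuts are upright. Next I go over the lip, closing the fingers and turning them across it.

```bash
python3 -m inch '[[[0,0.05,0.03],[0,0,0.09]],[[-0.02,0.15,0.03],[0,0,0.18]],[[-0.03,0.27,0.03],[0,0,0.27]],[[-0.05,0.4,0.03],[0,0,0.36]],[[-0.07,0.52,0.03],[0,0,0.45]],[[-0.08,0.63,0.03],[0,0,0.54]],[[-0.09,0.71,0],[0,0,0.63]],[[-0.104,0.76,0],[0,0,0.72]],[[-0.104,0.76,0],[0,0,0.81]],[[-0.104,0.76,0],[0,0,0.9]]]' 0 10
python3 -m inch '[[[0,0,-0.02],[0,0,0.09]],[[0,0,-0.06],[0,0,0.1]],[[0,0,-0.12],[0,0,0.1]],[[0,0,-0.18],[0,0,0.1]],[[0,0,-0.22],[0,0,0.1]],[[0,0,-0.24],[0,0,0.1]],[[0,0,-0.24],[0,0,0.1]],[[0,0,-0.24],[0,0,0.1]]]'
python3 look.py .121 pics/w6.png |head -1
```

```text
clock: 11.2
ee_pos: [0.5106, 0.1967, 0.1839]
orientation: [-2.235, -2.205, 0.004]
force: [-0.7, 0.3, -0.0]
finger_gap: 0.0002
grip_force: 0.0
clock: 12.0
ee_pos: [0.5121, 0.1964, 0.1264]
orientation: [2.065, 2.367, 0.001]
force: [0.4, 0.4, -0.0]
finger_gap: 0.0003
grip_force: 0.0
12.0 [0.51209743 0.19639183 0.12644769] [ 0.41600044  0.3732109  -0.00958794] tool y [9.90742119e-01 1.35756512e-01 4.71295244e-04]
```

View pics/w6.png

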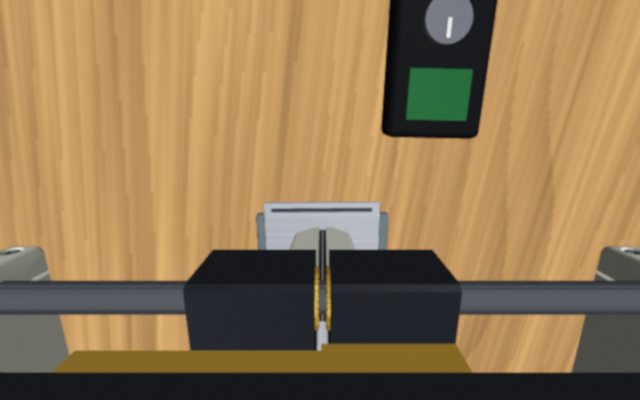

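The closed fingers are centred over the lip, whose outer edge is at v≈205, and the meter is well clear. I'll feel my way down slowly.

```bash
python3 -m inch '[[[0,0,-0.008],[0,0,0]],[[0,0,-0.016],[0,0,0]],[[0,0,-0.024],[0,0,0]],[[0,0,-0.032],[0,0,0]],[[0,0,-0.036],[0,0,0]],[[0,0,-0.04],[0,0,0]],[[0,0,-0.044],[0,0,0]],[[0,0,-0.048],[0,0,0]],[[0,0,-0.052],[0,0,0]],[[0,0,-0.052],[0,0,0]]]'

```

```text
clock: 13.05
ee_pos: [0.5117, 0.1963, 0.1129]
orientation: [-2.065, -2.368, 0.0]
force: [-1.0, 0.0, -0.3]
finger_gap: 0.0002
grip_force: 0.0
```

```bash
python3 -m inch '[[[0,0,-0.003],[0,0,0]],[[0,0,-0.006],[0,0,0]],[[0,0,-0.009],[0,0,0]],[[0,0,-0.012],[0,0,0]],[[0,0,-0.015],[0,0,0]],[[0,0,-0.018],[0,0,0]],[[0,0,-0.021],[0,0,0]],[[0,0,-0.024],[0,0,0]],[[0,0,-0.024],[0,0,0]]]'

```

```text
clock: 13.95
ee_pos: [0.5121, 0.1965, 0.1071]
orientation: [2.064, 2.368, 0.001]
force: [-0.0, 2.7, 4.4]
finger_gap: 0.0007
grip_force: 1.9
```

```bash
python3 -m inch '[[[0,0,-0.01],[0,0,0]],[[0,0,-0.02],[0,0,0]],[[0,0,-0.03],[0,0,0]],[[0,0,-0.04],[0,0,0]],[[0,0,-0.05],[0,0,0]],[[0,0,-0.06],[0,0,0]],[[0,0,-0.07],[0,0,0]],[[0,0,-0.08],[0,0,0]],[[0,0,-0.08],[0,0,0]]]'

```

```text
clock: 14.85
ee_pos: [0.5117, 0.1962, 0.0866]
orientation: [-2.065, -2.368, 0.001]
force: [0.1, 2.8, 3.6]
finger_gap: 0.0009
grip_force: 2.1
```

```bash
python3 -m inch '[[[0,0,-0.01],[0,0,0]],[[0,0,-0.02],[0,0,0]],[[0,0,-0.03],[0,0,0]],[[0,0,-0.04],[0,0,0]],[[0,0,-0.05],[0,0,0]],[[0,0,-0.06],[0,0,0]],[[0,0,-0.07],[0,0,0]],[[0,0,-0.07],[0,0,0]]]'

```

```text
clock: 15.65
ee_pos: [0.5117, 0.196, 0.069]
orientation: [-2.065, -2.368, 0.001]
force: [0.4, -0.6, 2.4]
finger_gap: 0.0004
grip_force: 1.1
```

```bash
python3 -m inch '[[[0,0,-0.008],[0,0,0]],[[0,0,-0.016],[0,0,0]],[[0,0,-0.02],[0,0,0]],[[0,0,-0.02],[0,0,0]]]'
low(){ python3 -c "
from plant import ctrl
s=ctrl.state();f=s['force'];print(s['clock'],s['ee_pos'].round(4),f.round(1));raise SystemExit(bool(f[2]>5.5))"; }
low && python3 -m inch '[[[0,0,-0.004],[0,0,0]],[[0,0,-0.006],[0,0,0]],[[0,0,-0.006],[0,0,0]]]' >/dev/null && low && python3 -m inch '[[[0,0,-0.004],[0,0,0]],[[0,0,-0.006],[0,0,0]],[[0,0,-0.006],[0,0,0]]]' >/dev/null && low && python3 -m inch '[[[0,0,-0.004],[0,0,0]],[[0,0,-0.006],[0,0,0]],[[0,0,-0.006],[0,0,0]]]' >/dev/null && low && python3 -m inch '[[[0,0,-0.004],[0,0,0]],[[0,0,-0.006],[0,0,0]],[[0,0,-0.006],[0,0,0]]]' >/dev/null && low && python3 -m inch '[[[0,0,-0.004],[0,0,0]],[[0,0,-0.006],[0,0,0]],[[0,0,-0.006],[0,0,0]]]' >/dev/null && low
```

```text
clock: 16.05
ee_pos: [0.5117, 0.1963, 0.0643]
orientation: [-2.065, -2.368, 0.0]
force: [-0.0, -0.1, 1.6]
finger_gap: 0.0004
grip_force: 1.0
16.05 [0.5117 0.1963 0.0643] [-0.  -0.1  1.6]
16.35 [0.5118 0.1963 0.063 ] [ 0.1 -0.3  3.5]
16.65 [0.5119 0.1963 0.0615] [ 0.3 -1.2  2.7]
16.95 [0.5119 0.1963 0.06  ] [ 0.6 -0.5  3.2]
17.25 [0.5118 0.1963 0.0585] [ 0.6 -1.1  2.2]
17.55 [0.5118 0.1963 0.057 ] [ 0.7 -0.6  2.2]
```

```bash

low(){ python3 -c "
from plant import ctrl
s=ctrl.state();f=s['force'];print(s['clock'],s['ee_pos'].round(4),f.round(1));raise SystemExit(bool(f[2]>5.5))"; }
low && python3 -m inch '[[[0,0,-0.004],[0,0,0]],[[0,0,-0.006],[0,0,0]],[[0,0,-0.006],[0,0,0]]]' >/dev/null && low && python3 -m inch '[[[0,0,-0.004],[0,0,0]],[[0,0,-0.006],[0,0,0]],[[0,0,-0.006],[0,0,0]]]' >/dev/null && low && python3 -m inch '[[[0,0,-0.004],[0,0,0]],[[0,0,-0.006],[0,0,0]],[[0,0,-0.006],[0,0,0]]]' >/dev/null && low && python3 -m inch '[[[0,0,-0.004],[0,0,0]],[[0,0,-0.006],[0,0,0]],[[0,0,-0.006],[0,0,0]]]' >/dev/null && low && python3 -m inch '[[[0,0,-0.004],[0,0,0]],[[0,0,-0.006],[0,0,0]],[[0,0,-0.006],[0,0,0]]]' >/dev/null && low && python3 -m inch '[[[0,0,-0.004],[0,0,0]],[[0,0,-0.006],[0,0,0]],[[0,0,-0.006],[0,0,0]]]' >/dev/null && low && python3 -m inch '[[[0,0,-0.004],[0,0,0]],[[0,0,-0.006],[0,0,0]],[[0,0,-0.006],[0,0,0]]]' >/dev/null && low && python3 -m inch '[[[0,0,-0.004],[0,0,0]],[[0,0,-0.006],[0,0,0]],[[0,0,-0.006],[0,0,0]]]' >/dev/null && low
```

```text
17.55 [0.5118 0.1963 0.057 ] [ 0.7 -0.6  2.2]
17.85 [0.5118 0.1963 0.0555] [0.5 0.2 1.6]
18.15 [0.5118 0.1963 0.054 ] [ 0.3 -0.   3.1]
18.45 [0.5118 0.1963 0.0525] [ 0.2 -0.5  2.9]
18.75 [0.5118 0.1963 0.051 ] [-0.1  0.4  2.2]
19.05 [0.5118 0.1964 0.0495] [ 0.8 -0.6  3.1]
19.35 [0.5118 0.1964 0.048 ] [ 0.9 -0.   2.6]
19.65 [0.5118 0.1964 0.0465] [-0.2 -0.4  2.2]
19.95 [0.5118 0.1963 0.045 ] [ 1.1 -0.8  2.9]
```

```bash

low(){ python3 -c "
from plant import ctrl
s=ctrl.state();f=s['force'];print(s['clock'],s['ee_pos'].round(4),f.round(1));raise SystemExit(bool(f[2]>5))"; }
low && python3 -m inch '[[[0,0,-0.004],[0,0,0]],[[0,0,-0.006],[0,0,0]],[[0,0,-0.006],[0,0,0]]]' >/dev/null && low && python3 -m inch '[[[0,0,-0.004],[0,0,0]],[[0,0,-0.006],[0,0,0]],[[0,0,-0.006],[0,0,0]]]' >/dev/null && low && python3 -m inch '[[[0,0,-0.004],[0,0,0]],[[0,0,-0.006],[0,0,0]],[[0,0,-0.006],[0,0,0]]]' >/dev/null && low && python3 -m inch '[[[0,0,-0.004],[0,0,0]],[[0,0,-0.006],[0,0,0]],[[0,0,-0.006],[0,0,0]]]' >/dev/null && low && python3 -m inch '[[[0,0,-0.004],[0,0,0]],[[0,0,-0.006],[0,0,0]],[[0,0,-0.006],[0,0,0]]]' >/dev/null && low && python3 -m inch '[[[0,0,-0.004],[0,0,0]],[[0,0,-0.006],[0,0,0]],[[0,0,-0.006],[0,0,0]]]' >/dev/null && low && python3 -m inch '[[[0,0,-0.004],[0,0,0]],[[0,0,-0.006],[0,0,0]],[[0,0,-0.006],[0,0,0]]]' >/dev/null && low && python3 -m inch '[[[0,0,-0.004],[0,0,0]],[[0,0,-0.006],[0,0,0]],[[0,0,-0.006],[0,0,0]]]' >/dev/null && low
```

```text
19.95 [0.5118 0.1963 0.045 ] [ 1.1 -0.8  2.9]
20.25 [0.5118 0.1963 0.0435] [0.2 0.2 1.8]
20.55 [0.5118 0.1963 0.042 ] [ 0.1 -0.2  2.6]
20.85 [0.5118 0.1963 0.0405] [0.5 0.1 2.8]
21.15 [0.5118 0.1963 0.039 ] [-0.2  0.4  2.8]
21.45 [0.5119 0.1964 0.0377] [-0.  -0.4  4.6]
21.75 [0.5121 0.1964 0.0365] [-0.6 -0.4  7.2]
```

The buffer is felt at TCP z ≈ 38 mm. I'll press on to about 10 N.

```bash
python3 -m inch '[[[0,0,-0.002],[0,0,0]],[[0,0,-0.004],[0,0,0]],[[0,0,-0.004],[0,0,0]],[[0,0,-0.004],[0,0,0]]]'
```

```text
clock: 22.15
ee_pos: [0.5122, 0.1965, 0.0358]
orientation: [2.064, 2.368, 0.001]
force: [-2.6, -0.8, 8.6]
finger_gap: 0.0004
grip_force: 3.7
```

```bash
python3 -m inch '[[[0,0,-0.001],[0,0,0]],[[0,0,-0.002],[0,0,0]],[[0,0,-0.002],[0,0,0]],[[0,0,-0.002],[0,0,0]],[[0,0,-0.002],[0,0,0]],[[0,0,-0.002],[0,0,0]],[[0,0,-0.002],[0,0,0]],[[0,0,-0.002],[0,0,0]]]'
python3 - <<'E'
from plant import ctrl
import cv2
c=ctrl.capture("side");i=c["color"][150:280,280:400];cv2.imwrite("pics/s2.png",cv2.resize(i,None,fx=4.5,fy=4.5,interpolation=cv2.INTER_CUBIC)[:,:,::-1])
c=ctrl.capture("top");i=c["color"][160:270,210:390];cv2.imwrite("pics/t4.png",cv2.resize(i,None,fx=4.4,fy=4.4,interpolation=cv2.INTER_CUBIC)[:,:,::-1])
print(ctrl.state()["force"])
E
```

```text
clock: 22.95
ee_pos: [0.5123, 0.1965, 0.0355]
orientation: [2.064, 2.367, 0.001]
force: [-2.7, 0.2, 10.4]
finger_gap: 0.0005
grip_force: 4.1
[-1.73232044 -1.16821674  9.87108696]
```

View pics/t4.png

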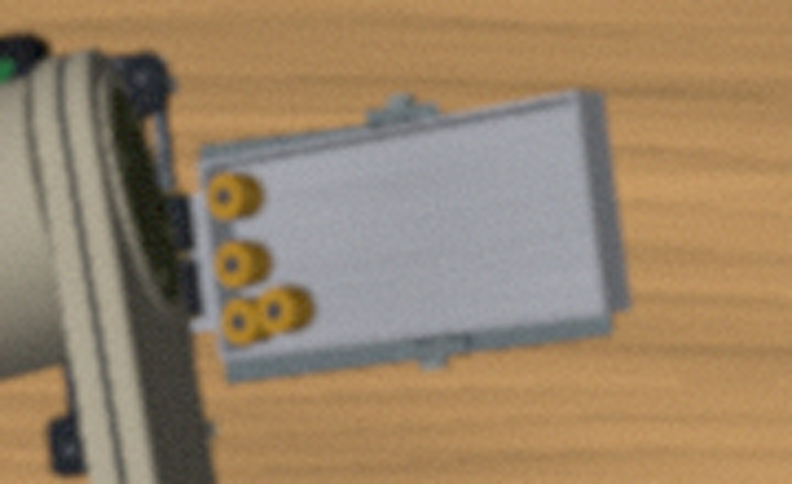

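All four nuts are gathered at the lip end, in the crop at (235,196), (242,264), (243,321) and (284,310). I'll hold one more second, then ease up.

```bash
python3 -m inch '[[[0,0,0],[0,0,0]],[[0,0,0],[0,0,0]],[[0,0,0],[0,0,0]],[[0,0,0],[0,0,0]],[[0,0,0],[0,0,0]],[[0,0,0],[0,0,0]],[[0,0,0],[0,0,0]],[[0,0,0],[0,0,0]],[[0,0,0],[0,0,0]],[[0,0,0],[0,0,0]]]' | grep force:
python3 -m inch '[[[0,0,0.004],[0,0,0]],[[0,0,0.01],[0,0,0]],[[0,0,0.017],[0,0,0]],[[0,0,0.025],[0,0,0]],[[0,0,0.033],[0,0,0]],[[0,0,0.041],[0,0,0]],[[0,0,0.049],[0,0,0]],[[0,0,0.057],[0,0,0]],[[0,0,0.065],[0,0,0]],[[0,0,0.073],[0,0,0]]]' | egrep 'ee|force:'
python3 -m inch '[[[0,0,0.008],[0,0,0]],[[0,0,0.016],[0,0,0]],[[0,0,0.024],[0,0,0]],[[0,0,0.032],[0,0,0]],[[0,0,0.04],[0,0,0]],[[0,0,0.048],[0,0,0]],[[0,0,0.056],[0,0,0]],[[0,0,0.064],[0,0,0]],[[0,0,0.072],[0,0,0]],[[0,0,0.08],[0,0,0]]]' | egrep 'ee|force:'
python3 -m inch '[[[0,0,0.008],[0,0,0]],[[0,0,0.016],[0,0,0]],[[0,0,0.024],[0,0,0]],[[0,0,0.032],[0,0,0]],[[0,0,0.04],[0,0,0]],[[0,0,0.048],[0,0,0]],[[0,0,0.056],[0,0,0]],[[0,0,0.064],[0,0,0]],[[0,0,0.072],[0,0,0]],[[0,0,0.08],[0,0,0]]]' | egrep 'ee|force:'
```

```text
force: [-1.2, -1.4, 10.0]
grip_force: 4.1
ee_pos: [0.5118, 0.1963, 0.053]
force: [-0.3, 2.7, 1.8]
grip_force: 1.4
ee_pos: [0.5119, 0.1963, 0.073]
force: [-0.3, 2.4, 0.9]
grip_force: 1.2
ee_pos: [0.5118, 0.1962, 0.093]
force: [-0.4, 0.7, 1.5]
grip_force: 0.8
```

Still in contact, so the last stretch goes at 1 mm per row, then up and clear.

```bash
python3 -m inch '[[[0,0,0.004],[0,0,0]],[[0,0,0.008],[0,0,0]],[[0,0,0.012],[0,0,0]],[[0,0,0.016],[0,0,0]],[[0,0,0.02],[0,0,0]],[[0,0,0.024],[0,0,0]],[[0,0,0.028],[0,0,0]],[[0,0,0.032],[0,0,0]],[[0,0,0.036],[0,0,0]],[[0,0,0.04],[0,0,0]]]' | egrep 'ee|force:'
python3 -m inch '[[[0,0,0.004],[0,0,0]],[[0,0,0.008],[0,0,0]],[[0,0,0.012],[0,0,0]],[[0,0,0.016],[0,0,0]],[[0,0,0.02],[0,0,0]],[[0,0,0.024],[0,0,0]],[[0,0,0.028],[0,0,0]],[[0,0,0.032],[0,0,0]],[[0,0,0.036],[0,0,0]],[[0,0,0.04],[0,0,0]]]' | egrep 'ee|force:'
python3 -m inch '[[[0,0,0.02],[0,0,0]],[[0,0,0.06],[0,0,0]],[[0,0,0.14],[0,0,0]],[[0,0,0.24],[0,0,0]],[[0,0,0.34],[0,0,0]],[[0,0.1,0.4],[0,0,0]],[[0,0.1,0.4],[0,0,0]],[[0,0.1,0.4],[0,0,0]],[[0,0.1,0.4],[0,0,0]],[[0,0.1,0.4],[0,0,0]]]'
python3 - <<'E'
from plant import ctrl
from h import *
c=ctrl.capture("top")
m=np.array([.5306,.0560]);y=np.array([-.1362,.9907]);x=np.array([.9907,.1362])
h=cv2.inRange(cv2.cvtColor(c["color"],cv2.COLOR_RGB2HSV),(16,170,60),(32,255,255));h[:180]=0;h[250:]=0;h[:,:240]=0;h[:,365:]=0
for k in cv2.findContours(h,0,2)[0]:
    if cv2.contourArea(k)>20:
        q=cv2.moments(k);p=ray(c,(q["m10"]/q["m00"],q["m01"]/q["m00"]),.121)[:2]-m;print("nuts",cv2.contourArea(k),p@x,p@y)
for Y,X in [(-.08,0),(0,0),(.05,0)]:
    P=np.array([*(m+y*Y+x*X),.101]);q=c["R"]@P+c["t"];u=(c["camera_matrix"]@q/q[2])[:2].round().astype(int);d=c["depth"][u[1],u[0]]
    print("floor z",(c["R"].T@(np.linalg.solve(c["camera_matrix"],[*u,1])*d-c["t"]))[2])
E
```

```text
ee_pos: [0.5118, 0.1963, 0.1029]
force: [-0.0, -0.7, 0.3]
grip_force: 0.6
ee_pos: [0.5118, 0.1964, 0.1129]
force: [0.7, -0.0, 0.5]
grip_force: 0.0
clock: 30.05
ee_pos: [0.5113, 0.2206, 0.2117]
orientation: [-2.065, -2.367, 0.003]
force: [-0.5, 0.9, 0.4]
finger_gap: 0.0005
grip_force: 0.0
nuts 115.0 -0.030572023612190427 0.08714244737435421
nuts 52.5 -0.0033099865347176512 0.09942750803194833
nuts 53.5 0.03164958334560965 0.09926285208900328
floor z 0.10231709263058598
floor z 0.09821350255726849
floor z 0.09792883485023324
```

```bash
python3 - <<'E'
from plant import ctrl
from h import *
import pickle
d0=pickle.load(open("d.pkl","rb"))["top"]["depth"];d1=ctrl.capture("top")["depth"]
for n,(u,v) in dict(lip=(238,222),feed=(345,200),mid=(300,215)).items():
    a=lambda d:np.median(d[v-4:v+5,u-4:u+5]);print(n,a(d0),a(d1))
E
```

```text
lip 0.9025789 0.9020494
feed 0.92562485 0.92538553
mid 0.9235021 0.9235325
```

The tray is back exactly level compared with the first picture, and the nuts are in place.

```bash
python3 -c "
from plant import ctrl
print(ctrl.sign_off())"
```

```text
the job is handed in; nothing more can be done
None
```

The job is handed in, with no verdict returned: all four nuts are at the lip end after holding the tray on its buffer at about 10 N, the tray is back level, and the arm is clear without having gone near the jar, screwdriver or meter.

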